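Step the sample carousel back one notch

TASK

The sample carousel has gone one place too far. With a fingertip, tip the ratchet pawl up out of the teeth by its knob so that it stays thrown back, push the carousel back exactly one notch (clockwise seen from above) by its upright post, then tip the pawl down again so that it sits fully in its new notch. Lift nothing off its place: the two tubes stay seated in their cups, and the bottle and the beaker are left standing where they are.

Things in the scene. Friction and masses are not known exactly. Their poses are not given: they have to be found in the camera images.
- indexer: Fixed white base plate, 225 x 190 x 15 mm. Origin: on the bench, on the carousel's vertical axis; z up, x level from that axis towards the pawl. The pawl's hinge pin lies along the indexer's y at x = 98, z = 52 mm, between aluminium cheeks (up to z = 59, y +-14 mm); behind it a stop plate stands at x = 110 to 115, y +-14, up to z = 66 mm.
- wheel (a joint): Carousel angle: 0 at the start, positive counter-clockwise from above. One notch is 0.524 rad, so the middle of the next notch back is at -0.524; the pawl has about 0.09 rad play either way in a notch. With the pawl down it cannot turn clockwise, but can turn forward under the pawl. Light friction (about 0.05 N m): it stays where it is left.
- pawl (a joint): Steel tumbler pawl about its hinge pin: 0 is down in a notch, 0.84 thrown back against its stop; positive lifts the nose and moves the knob outward, away from the carousel. It is top-heavy: past about 0.46 it falls outward to the stop and stays there, below that it falls down by its own weight (about 0.015 N m). The nose clears the teeth beyond 0.35.
- pawl_knob (a point): Centre of the pawl's knob, a level steel bar 14 mm thick, 30 mm long along the indexer's y, on top of the pawl's upright tab, 42 mm from the hinge pin. Pawl down: the tab leans 20 degrees inward over the carousel, knob at indexer x = 84 mm, 91 mm above the bench. Thrown back: leans 28 degrees outward, x = 118 mm, 89 mm above the bench.
- pawl_nose (a point): Underside of the pawl's nose (8 mm along x, 6 mm wide, 28 mm inward of the pin), the end that drops between the teeth, 8 mm below their tops. Down: 36 mm above the bench; thrown back: about 62 mm.
- post_top (a point): Centre of the top of the upright steel push post on the carousel, 14 mm in diameter, 40 mm tall (from 34 to 74 mm above the bench), 45 mm from the carousel's axis, at the start exactly on the opposite side from the pawl.
- wheel_hub (a point): Top centre of the low steel hub (26 mm diameter) of the grey ratchet carousel, on its axis, 46 mm above the bench. The carousel is 160 mm in diameter, its upper face 34 mm above the bench, with 12 teeth 10 mm high on that face at radius 63 to 77 mm, each with a steep face and a ramp.
- tube_a_mid (a point): Loose capped sample tube (cap 19 mm diameter, 54 mm tall), its centre half-way up. It stands in a cup (25 mm outer diameter, 22 mm tall, 1 mm play) on the carousel, 45 mm from the axis, at the start 80 degrees counter-clockwise of the pawl; its top is 91 mm above the bench. Leave it seated.
- tube_b_mid (a point): A second tube and cup alike, at the start 60 degrees clockwise of the pawl. Leave it seated.
- bottle_mid (a point): Loose white reagent bottle, 54 mm diameter, 95 mm tall, beside the indexer; the point is its centre half-way up. Leave it alone.
- beaker_mid (a point): Loose empty glass beaker, 70 mm diameter, 85 mm tall, on the other side of the indexer; the point is its centre half-way up. Leave it alone.
There are look-alikes about, which are no part of the job. Leave any blue or orange look-alike of the part that bears beaker_mid alone.

How it is judged:
On the way, in this order (a step that is already met when the one before it is completed fails the run):
1. the pawl is thrown back, clear of the teeth, with the carousel still in its old notch (value of joint pawl above 0.7 rad and value of joint wheel between -0.3 and 0.2 rad), for 0.2 s.
2. the carousel is one notch back (within 0.1 rad) while the pawl is still thrown back (value of joint wheel between -0.623599 and -0.423599 rad and value of joint pawl above 0.5 rad), for 0.2 s.
At the end, for the whole second after the job is handed in: The carousel stands 0.524 rad (one notch, within 0.1 rad) clockwise of its start and is still, the pawl is down in that notch (joint below 0.06 rad), both tubes sit upright in their cups, and the bottle and beaker stand within 20 mm of where they were (value of joint wheel between -0.623599 and -0.423599 rad and value of joint pawl below 0.06 rad and velocity of joint wheel between -0.05 and 0.05 rad/s and horizontal distance between each of tube_a_mid, tube_b_mid and wheel_hub below 0.052 m and height (world z) of each of tube_a_mid, tube_b_mid below 0.07 m and angle between each of tube_a_mid, tube_b_mid's own z axis and vertical below 0.25 rad and distance of each of bottle_mid, beaker_mid from where it was at the start of the episode below 0.02 m and angle between each of bottle_mid, beaker_mid's own z axis and vertical below 0.15 rad); the robot touches nothing.
It fails at once if a tube is lifted in its cup by more than 8 mm (height (world z) of any of tube_a_mid, tube_b_mid above 0.072 m).
It fails at once if the bottle or the beaker is lifted, or shifted by more than 20 mm, or tipped (height (world z) of bottle_mid above 0.0575 m or height (world z) of beaker_mid above 0.0525 m or not (distance of bottle_mid from where it was at the start of the episode below 0.02 m) or not (distance of beaker_mid from where it was at the start of the episode below 0.02 m) or not (angle between bottle_mid's own z axis and vertical below 0.15 rad) or not (angle between beaker_mid's own z axis and vertical below 0.15 rad)).
It fails at once if the carousel is turned more than about one and a half notches back, or a notch forward (value of joint wheel below -0.8 rad or value of joint wheel above 0.45 rad).
It also fails if it takes over 58 s, if anything falls off the work surface, if the arm or the gripper's body presses on something with over 40 N, if the wrist force passes 120 N, or if a joint passes its speed limit or range.

ROBOT

A 7-joint arm with a two-finger parallel gripper is mounted at the origin on the work surface. World frame = base frame: x ahead of the robot, y to its left, z up, the work surface at z = 0. Lengths are in m, angles in rad, forces in N, time in s.
With the tool pointing down it reaches from about 0.425 to 1.025 m from the base axis. Payload 9.4 kg.
Tool frame: the origin (TCP) lies midway between the tips of the shut fingers; the grasp point (between the pads) lies 19 mm behind it (env.hold_point_z is the distance from the TCP to the grasp point, in m); z points along the fingers, y is the line along which they close (so a half turn about z gives the same grasp; the last joint's range is limited). The gripper opens to 93 mm and grips with 3 to 60 N. Pads are 15 mm wide; open, the fingers measure 128 mm over their backs; the gripper's body (75 mm by 188 mm) begins 65 mm behind the grasp point.
Start: joints at [1.174, 0.599, -0.003, 1.599, 0.002, 0.943, -0.08], TCP at [0.228, -0.688, 0.219] pointing down, gripper open.
Joint ranges: [-2.57, 2.57], [-0.35, 1.97], [-1.29, 1.29], [0.11, 2.56], [-1.05, 4.19], [0.11, 1.86], [-2.63, 2.63]. Speed limits (rad/s): [2.22, 2.22, 3.01, 3.01, 3.14, 3.14, 3.14].

INTERFACE

Orientations are given as [roll, pitch, yaw] about the fixed x, y, z axes, in that order (R = Rz(yaw) Ry(pitch) Rx(roll)).
In Python, from plant import sensors, cams, env, models gives the robot as it stands.
- The arm moves only by the tool jog_arm, never from a script. Its argument "increments" is a list of rows, each an object with "dp": the shift along the world's x, y, z in m, a list of three; "angular": the turn, a rotation vector about the world's x, y, z in rad, a list of three. A call has 1 to 20 rows; each row shifts and turns the commanded pose from where the row before left it; what a row does not reach is not made up. A row lasts 1/12 s, in which the tool goes at most 41.7 mm and 7.16 degrees, less where a joint would pass 70% of its speed; a pose out of reach is approached as far as the arm can. A call is refused whole if a number of a shift passes 0.0417 or a number of a turn 0.125, either way. A call with a gripper value outside its range is refused whole. "hand" is the opening, from 0 (shut) to 1 (fully open), set as the call begins (left out, the last holds). The fingers move at their own pace and stop on an object; the grip force is fixed at half the most. Time passes only in rows, so rows that do not move let the fingers close. It gives the time, the measured TCP pose, the force, the opening and the grip force at its end, in the units of the state.
- sensors.get_state(): the state, without advancing time (a new reading comes with each control period).
- cams.grab_frame(name): name is "scene" or "top"; returns the picture (420x560x3 uint8, red, green, blue); there is no depth.
- cams.camera_model(name): a dict with "intrinsics" (3x3 intrinsics, pixels), "D" ([k1, k2, p1, p2, k3] as OpenCV has them; the pictures are not rectified), "camera_from_world" (4x4, takes a point from world to camera coordinates). Camera axes: x right, y up, looking along -z (the intrinsics and any distortion apply to the point x, -y, -z); pixel columns grow to the right and rows downward; lengths in m; the calibration is good to about 2 mm. A picture is of the moment at which its call begins. camera_model takes no time and is no camera call.
- env.hand_in(): hands the job in; it is judged then, once.
Trained networks look in the newest picture that a camera, given by its name, has taken for a name from the list of things; names that differ only in an ending like _2 or _b are one class to them, and where a whole thing is asked for, a point or a joint stands for the part that bears it (a point fixed in the world has none). Each returns a list of dicts, best first, with "p" (0 to 1); they miss things now and then, are a little off and sometimes report something else, mostly with a low value. They report only what shows in the picture. A call takes as long as a camera call. They do not tell look-alikes from the thing itself.
- models.find_in(camera, query): "position" ([column, row] in pixels, amid what is visible of it).
- models.regions_of(camera, query): "pixels" (420x560 bool, what is visible of it) and "position" ([column, row] in pixels, amid what is visible of it).
- models.tip_of(camera, query): "position" ([column, row] in pixels: a listed point, or the origin of a listed thing).
The state is a dict: "t": time; "joint_pos": joint angles; "joint_velocities": joint speeds; "tau": joint torques, N m; "tool_pos": TCP position; "tool_rot": TCP orientation; "force": force on the tool from outside, world axes, zero at the start; "torque": the same for the moment, N m; "gripper_width": finger opening in m; "grip_force": force on a finger pad.
Only numpy, scipy, OpenCV 4.12 (cv2) and the standard library are available. Lean on these libraries where they do the work, as an engineer would, in place of code of your own. Each camera call takes 0.05 s, during which the arm holds its last target. There are 200 camera calls.

## Working session

There is one attempt and no reset: what is moved stays moved. The work goes in short steps, Python scripts to look and compute and a tool call to move; the robot and the scene stay as the last step left them, time stands still between calls to the robot, and variables do not carry over. Pictures are saved under pics/ and viewed, at most 10 in all, crops included, and the job is handed in when it is done.

Besides the shell and the picture viewer there is one more tool, called after ">>>" as name(argument=value, ...), one argument or row to a line, values as JSON. jog_arm: Moves the arm, as the interface text tells. Its arguments: {"type":"object","properties":{"increments":{"type":"array","items":{"type":"object","properties":{"dp":{"type":"array","items":{"type":"number"}},"angular":{"type":"array","items":{"type":"number"}}}}},"hand":{"type":"number"}},"required":["increments"]}

```bash
mkdir -p pics; cat > h.py <<'E'
import numpy as np, cv2
from plant import sensors, cams, env, models
def cm(n):
    m=cams.camera_model(n); return np.array(m["intrinsics"],float),np.array(m["D"],float),np.array(m["camera_from_world"],float)
def ray(n,px):
    K,D,T=cm(n); u=cv2.undistortPoints(np.array([[px]],float),K,D)[0,0]
    R=T[:3,:3]; o=-R.T@T[:3,3]; d=R.T@np.array([u[0],-u[1],-1]); return o,d/np.linalg.norm(d)
def atz(n,px,z):
    o,d=ray(n,px); return o+d*(z-o[2])/d[2]
def proj(n,P):
    K,D,T=cm(n); c=np.atleast_2d(P)@T[:3,:3].T+T[:3,3]; c=c*[1,-1,-1]
    return cv2.projectPoints(c.reshape(-1,1,3),np.zeros(3),np.zeros(3),K,D)[0][:,0]
def tri(a,b):
    (o1,d1),(o2,d2)=ray("scene",a),ray("top",b)
    A=np.stack([d1,-d2],1); s=np.linalg.lstsq(A,o2-o1,rcond=None)[0]
    p,q=o1+s[0]*d1,o2+s[1]*d2; return (p+q)/2,np.linalg.norm(p-q)
E
python3 - <<'E'
from h import *
for n in("scene","top"):
    im=cams.grab_frame(n); cv2.imwrite(f"pics/{n}0.png",im[:,:,::-1])
    print(n,np.round(ray(n,[280,210]),3))
Z=dict(pawl_knob=.091,post_top=.074,wheel_hub=.046,tube_a_mid=.064,bottle_mid=.0475,beaker_mid=.0425)
for q in Z:
    for n in("scene","top"):
        for r in models.tip_of(n,q)[:4]:
            print(q,n,round(r["p"],2),np.round(r["position"]),np.round(atz(n,r["position"],Z[q]),3))
print(sensors.get_state()["t"])
E
```

```text
scene [[ 0.932  0.565  0.475]
 [-0.516 -0.681 -0.52 ]]
top [[ 0.474  0.054  1.052]
 [ 0.09  -0.026 -0.996]]
pawl_knob scene 0.66 [276. 215.] [0.566 0.071 0.091]
pawl_knob top 0.64 [266. 208.] [0.566 0.06  0.091]
post_top scene 0.62 [311. 193.] [0.443 0.022 0.074]
post_top top 0.84 [284. 262.] [0.447 0.022 0.074]
wheel_hub scene 0.73 [297. 211.] [0.478 0.025 0.046]
wheel_hub top 0.66 [277. 249.] [0.476 0.036 0.046]
tube_a_mid scene 0.53 [321. 215.] [0.471 0.085 0.064]
tube_a_mid top 0.54 [260. 252.] [0.47  0.074 0.064]
bottle_mid scene 0.74 [376. 236.] [0.413 0.176 0.047]
bottle_mid top 0.69 [216. 283.] [0.401 0.175 0.048]
bottle_mid top 0.35 [278. 247.] [0.48  0.034 0.048]
beaker_mid scene 0.73 [201. 172.] [ 0.557 -0.245  0.042]
beaker_mid scene 0.66 [225. 193.] [ 0.561 -0.123  0.042]
beaker_mid scene 0.66 [255. 175.] [ 0.457 -0.163  0.042]
beaker_mid top 0.98 [344. 209.] [ 0.567 -0.123  0.042]
beaker_mid top 0.83 [360. 258.] [ 0.452 -0.155  0.042]
0.7
```

View pics/scene0.png

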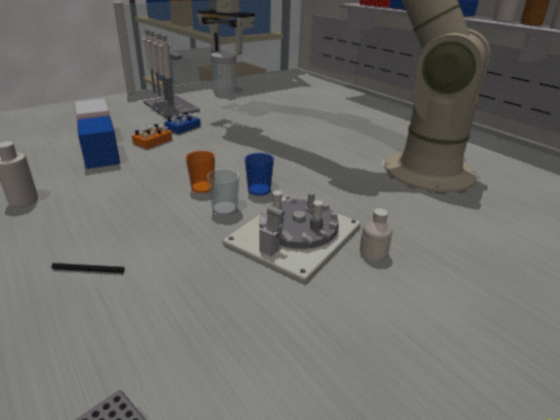

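```bash
python3 - <<'E'
import cv2
im=cv2.imread("pics/top0.png")[150:330,180:400]
cv2.imwrite("pics/topc.png",cv2.resize(im,None,fx=3.3,fy=3.3,interpolation=cv2.INTER_CUBIC))
E
```

```text
(no output)
```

View pics/topc.png

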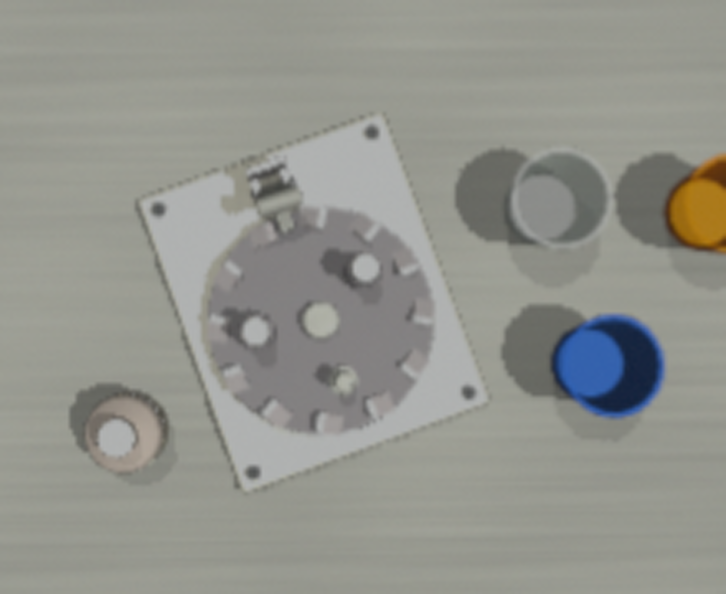

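The white plate with the grey carousel is at about (295,225) in the scene view and (277,247) in the top view. What could be mistaken for the beaker: clear (225,193), orange (201,172) and blue (259,175). The clear one next to the plate is the real one. What could be mistaken for the post and knob: the tube caps at (278,198) and (318,208). The post is opposite the pawl, and the knob is on the pawl at about (276,213). I'll check this in one close crop.

```bash
python3 - <<'E'
import cv2
im=cv2.imread("pics/scene0.png")[160:290,205:400]
cv2.imwrite("pics/scenec.png",cv2.resize(im,None,fx=4,fy=4,interpolation=cv2.INTER_CUBIC))
E
```

```text
(no output)
```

View pics/scenec.png

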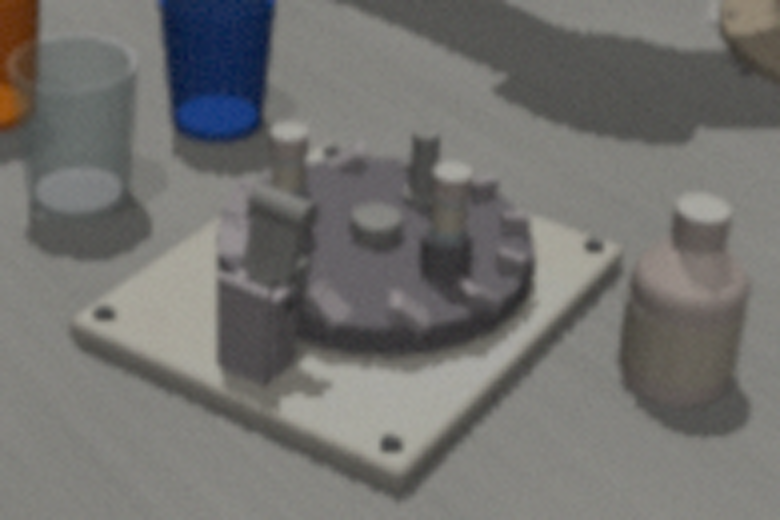

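The crop shows the knob bar at crop (281,203), the post at (425,135), the hub at (377,218) and the tube caps at (453,172) and (290,131). All are as described. Next I'll fit the indexer pose.

```bash
python3 - <<'E'
from h import *
from scipy.optimize import least_squares
c=lambda a:np.array([45*np.cos(np.radians(a)),45*np.sin(np.radians(a))])
M=dict(knob=[84,0,92],post=[-45,0,74],hub=[0,0,46],ta=[*c(80),91],tb=[*c(-60),91])
S=dict(knob=(281,201),post=(425,136),hub=(377,217),ta=(453,172),tb=(290,131))
T=dict(knob=(279,200),post=(345,376),hub=(320,320),ta=(256,331),tb=(365,268))
cs=lambda p:(np.array(p)+.5)/4-.5+[205,160]; ct=lambda p:(np.array(p)+.5)/3.3-.5+[180,150]
# corners TOP: (+x,+y)(+x,-y)(-x,-y)(-x,+y)
TC=[(138,200),(382,113),(490,403),(245,492)]
SC=[(400,472),(76,322),None,(620,250)]
k=list(M)
def W(p,P):
    P=np.array(P)/1000.; R=np.array([[np.cos(p[2]),-np.sin(p[2])],[np.sin(p[2]),np.cos(p[2])]])
    return np.c_[P[:,:2]@R.T+p[:2],P[:,2]]
def res(p,split=False):
    w=W(p,[M[i] for i in k]); x0=p[3]*1000
    cw=W(p,[[x0+112.5*a,95*b,15] for a,b in((1,1),(1,-1),(-1,-1),(-1,1))])
    e=[proj("scene",w)-[cs(S[i]) for i in k],proj("top",w)-[ct(T[i]) for i in k],proj("top",cw)-[ct(q) for q in TC],
       proj("scene",cw[[0,1,3]])-[cs(SC[i]) for i in (0,1,3)]]
    return e if split else np.concatenate([a.ravel() for a in e])
r=least_squares(res,[.477,.034,.35,0],loss="soft_l1")
print(np.round(r.x,4)); [print(np.round(a,1).tolist()) for a in res(r.x,True)]
p=r.x; print(np.round(W(p,[M[i] for i in k]),3))
print("beaker",atz("top",ct((559,198)),.085),"bottle",atz("top",ct((117,437)),.095))
print(sensors.get_state()["tool_rot"])
E
```

```text
[0.4825 0.0352 0.3347 0.014 ]
[[0.3, 1.6], [0.7, -1.0], [0.1, -0.3], [0.1, -0.2], [-0.1, -0.0]]
[[0.1, -0.3], [0.0, 1.4], [0.4, -0.6], [-0.1, -0.5], [0.3, -0.7]]
[[-0.5, -0.5], [0.5, -1.2], [0.8, -0.2], [-0.7, 0.9]]
[[0.7, 0.4], [-2.1, -1.2], [2.1, -1.3]]
[[0.562 0.063 0.092]
 [0.44  0.02  0.074]
 [0.482 0.035 0.046]
 [0.475 0.08  0.091]
 [0.517 0.006 0.091]]
beaker [ 0.56041374 -0.12577544  0.085     ] bottle [0.406144   0.17157752 0.095     ]
[3.14155631e+00 2.62574877e-05 3.19812186e-01]
```

>>> jog_arm(
  hand=0,
  increments=[
    {"dp":[0.015,0.037,0]},
    {"dp":[0.015,0.037,0]},
    {"dp":[0.015,0.037,0]},
    {"dp":[0.015,0.037,0]},
    {"dp":[0.015,0.037,0]},
    {"dp":[0.015,0.037,0]},
    {"dp":[0.015,0.037,0]},
    {"dp":[0.015,0.037,0]},
    {"dp":[0.015,0.037,0]},
    {"dp":[0.015,0.037,0]},
    {"dp":[0.015,0.037,0]},
    {"dp":[0.015,0.037,0]},
    {"dp":[0.015,0.037,0]},
    {"dp":[0.015,0.037,0]},
    {"dp":[0.015,0.037,0]},
    {"dp":[0.015,0.037,0]},
    {"dp":[0.015,0.037,0]},
    {"dp":[0.015,0.037,0]},
    {"dp":[0.015,0.037,0]},
    {"dp":[0.015,0.037,0]},
  ],
)

```text
validation failed for argument at $.in...
```

>>> jog_arm(
  hand=0,
  increments=[
    {"dp":[0.015,0.037,0],"angular":[0,0,0]},
    {"dp":[0.015,0.037,0],"angular":[0,0,0]},
    {"dp":[0.015,0.037,0],"angular":[0,0,0]},
    {"dp":[0.015,0.037,0],"angular":[0,0,0]},
    {"dp":[0.015,0.037,0],"angular":[0,0,0]},
    {"dp":[0.015,0.037,0],"angular":[0,0,0]},
    {"dp":[0.015,0.037,0],"angular":[0,0,0]},
    {"dp":[0.015,0.037,0],"angular":[0,0,0]},
    {"dp":[0.015,0.037,0],"angular":[0,0,0]},
    {"dp":[0.015,0.037,0],"angular":[0,0,0]},
    {"dp":[0.015,0.037,0],"angular":[0,0,0]},
    {"dp":[0.015,0.037,0],"angular":[0,0,0]},
    {"dp":[0.015,0.037,0],"angular":[0,0,0]},
    {"dp":[0.015,0.037,0],"angular":[0,0,0]},
    {"dp":[0.015,0.037,0],"angular":[0,0,0]},
    {"dp":[0.015,0.037,0],"angular":[0,0,0]},
    {"dp":[0.015,0.037,0],"angular":[0,0,0]},
    {"dp":[0.015,0.037,0],"angular":[0,0,0]},
    {"dp":[0.015,0.037,0],"angular":[0,0,0]},
    {"dp":[0.015,0.037,0],"angular":[0,0,0]},
  ],
)

```text
t: 2.37
tool_pos: [0.5284, 0.0538, 0.2189]
tool_rot: [3.141, -0.001, 0.32]
force: [0.2, -0.3, 0.4]
gripper_width: 0.0003
grip_force: 0.0
```

>>> jog_arm(
  increments=[
    {"dp":[0.003,-0.001,-0.03],"angular":[0,0,0.015]},
    {"dp":[0,0,-0.03],"angular":[0,0,0]},
    {"dp":[0,0,-0.03],"angular":[0,0,0]},
    {"dp":[0,0,-0.03],"angular":[0,0,0]},
    {"dp":[0,0,-0.014],"angular":[0,0,0]},
    {"dp":[0,0,0],"angular":[0,0,0]},
  ],
)

```text
t: 2.87
tool_pos: [0.5294, 0.0507, 0.0818]
tool_rot: [-3.141, 0.005, 0.335]
force: [0.3, -0.2, 1.0]
gripper_width: 0.0007
grip_force: 0.0
```

```bash
python3 - <<'E'
from h import *
im=cams.grab_frame("scene")[160:290,205:400,::-1]
cv2.imwrite("pics/s1.png",cv2.resize(im,None,fx=4,fy=4,interpolation=cv2.INTER_CUBIC))
s=sensors.get_state(); print(s["tool_pos"],(proj("scene",s["tool_pos"])[0]-[205,160])*4)
E
```

```text
[0.53015373 0.05075502 0.08347736] [320.53481842 190.38548748]
```

View pics/s1.png

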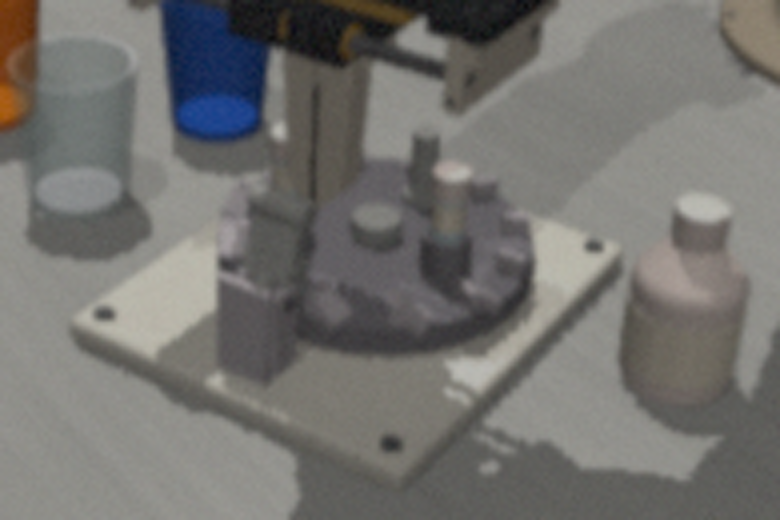

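The finger is behind the knob on the carousel side, tip at crop (318,192) and knob at (281,203). Now I'll push it outward.

>>> jog_arm(
  increments=[
    {"dp":[0.0076,0.0026,0.001],"angular":[0,0,0]},
    {"dp":[0.0038,0.0013,0],"angular":[0,0,0]},
    {"dp":[0.0038,0.0013,0],"angular":[0,0,0]},
    {"dp":[0.0038,0.0013,0],"angular":[0,0,0]},
    {"dp":[0.0038,0.0013,0],"angular":[0,0,0]},
    {"dp":[0.0038,0.0013,0],"angular":[0,0,0]},
    {"dp":[0.0038,0.0013,0],"angular":[0,0,0]},
    {"dp":[0.0038,0.0013,0],"angular":[0,0,0]},
    {"dp":[0.0038,0.0013,0],"angular":[0,0,0]},
    {"dp":[0.0038,0.0013,0],"angular":[0,0,0]},
    {"dp":[0.0038,0.0013,0],"angular":[0,0,0]},
    {"dp":[0,0,0],"angular":[0,0,0]},
    {"dp":[0,0,0],"angular":[0,0,0]},
    {"dp":[0,0,0],"angular":[0,0,0]},
  ],
)

```text
t: 4.08
tool_pos: [0.5763, 0.0663, 0.0855]
tool_rot: [-3.142, 0.0, 0.335]
force: [0.1, 0.0, 0.2]
gripper_width: 0.0003
grip_force: 0.0
```

```bash
python3 - <<'E'
from h import *
im=cams.grab_frame("scene")[160:290,205:400,::-1]
cv2.imwrite("pics/s2.png",cv2.resize(im,None,fx=4,fy=4,interpolation=cv2.INTER_CUBIC))
s=sensors.get_state(); print(s["tool_pos"],s["force"])
for r in models.tip_of("scene","pawl_knob"): print(r)
p=[.4825,.0352];ex=np.array([.944,.329])
for x,z in((84,91),(118,89)): print(proj("scene",[*(p+ex*x/1000),z/1000]))
E
```

```text
[0.5762362  0.06623904 0.08555763] [ 0.70090595 -0.04490821 -0.09050655]
{'position': [263.2, 221.5], 'p': 0.7}
[[275.17971217 211.91547755]]
[[263.88115638 221.06072967]]
```

View pics/s2.png

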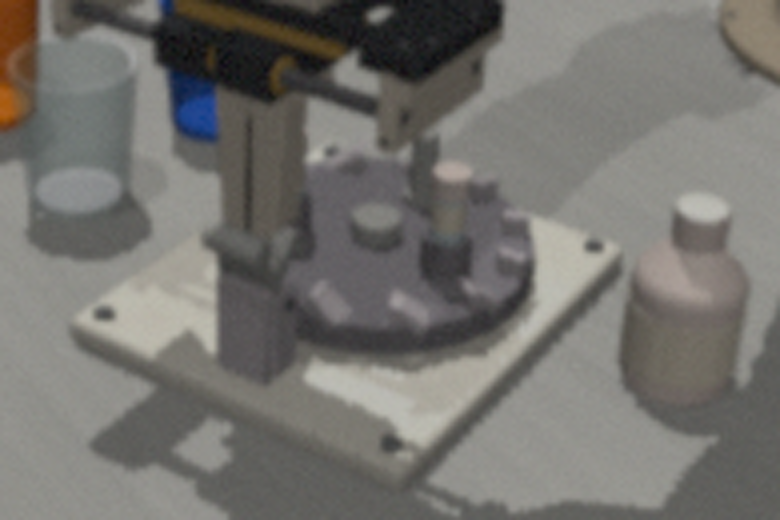

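The pawl is thrown back: knob at (263,221), exactly where predicted. Next, over to the post.

>>> jog_arm(
  increments=[
    {"dp":[-0.008,-0.003,0],"angular":[0,0,0]},
    {"dp":[0,0,0.025],"angular":[0,0,0]},
    {"dp":[0,0,0.025],"angular":[0,0,0]},
    {"dp":[-0.023,-0.016,0],"angular":[0,0,0]},
    {"dp":[-0.023,-0.016,0],"angular":[0,0,0]},
    {"dp":[-0.023,-0.016,0],"angular":[0,0,0]},
    {"dp":[-0.023,-0.016,0],"angular":[0,0,0]},
    {"dp":[-0.024,-0.015,0],"angular":[0,0,0]},
    {"dp":[0,0,0],"angular":[0,0,0]},
    {"dp":[0,0,-0.025],"angular":[0,0,0]},
    {"dp":[0,0,-0.025],"angular":[0,0,0]},
    {"dp":[0,0,-0.025],"angular":[0,0,0]},
    {"dp":[0,0,-0.004],"angular":[0,0,0]},
    {"dp":[0,0,0],"angular":[0,0,0]},
  ],
)

```text
t: 5.35
tool_pos: [0.4513, -0.0156, 0.0556]
tool_rot: [-3.141, 0.003, 0.335]
force: [-0.2, -0.8, 0.3]
gripper_width: 0.0004
grip_force: 0.0
```

```bash
python3 - <<'E'
from h import *
p=np.array([.4825,.0352])
ex=np.array([.944,.329]);ey=np.array([-.329,.944])
for n in("top","scene"):
    im=cams.grab_frame(n)
    if n=="top": cv2.imwrite("pics/t3.png",cv2.resize(im[190:300,200:350,::-1],None,fx=4,fy=4,interpolation=cv2.INTER_CUBIC))
    for q,z in(("post_top",.074),("pawl_knob",.089)):
        for r in models.tip_of(n,q)[:2]:
            d=atz(n,r["position"],z)[:2]-p; print(n,q,round(r["p"],2),np.round([d@ex*1e3,d@ey*1e3],1))
s=sensors.get_state(); d=s["tool_pos"][:2]-p; print(s["tool_pos"],d@ex,d@ey,s["force"])
E
```

```text
top pawl_knob 0.76 [126.2  -6.6]
scene post_top 0.66 [-50.4  -0.6]
scene pawl_knob 0.61 [123.1   1.3]
[ 0.45308963 -0.01567464  0.05771651] -0.044501144025554835 -0.038349647184310776 [ 0.46436071 -0.89010509  1.01737356]
```

View pics/t3.png

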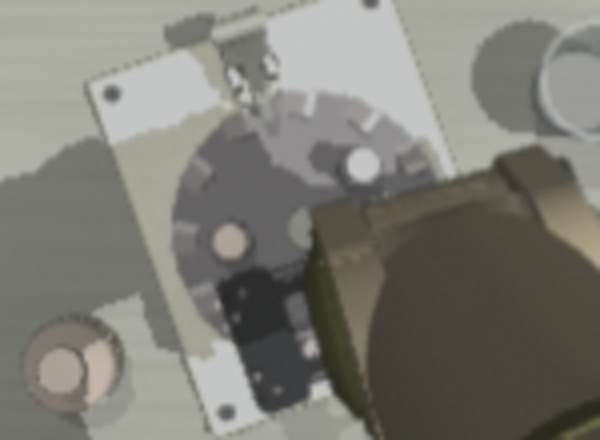

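>>> jog_arm(
  increments=[
    {"dp":[-0.0006,0.003,0],"angular":[0,0,0]},
    {"dp":[-0.0006,0.003,0],"angular":[0,0,0]},
    {"dp":[-0.0006,0.003,0],"angular":[0,0,0]},
    {"dp":[-0.0006,0.003,0],"angular":[0,0,0]},
    {"dp":[-0.0006,0.003,0],"angular":[0,0,0]},
    {"dp":[-0.0006,0.003,0],"angular":[0,0,0]},
    {"dp":[-0.0006,0.003,0],"angular":[0,0,0]},
    {"dp":[-0.0006,0.003,0],"angular":[0,0,0]},
    {"dp":[-0.0006,0.003,0],"angular":[0,0,0]},
    {"dp":[-0.0006,0.003,0],"angular":[0,0,0]},
    {"dp":[0,0,0],"angular":[0,0,0]},
  ],
)

```text
t: 6.57
tool_pos: [0.4465, 0.0152, 0.0566]
tool_rot: [-3.141, -0.0, 0.336]
force: [0.1, 0.1, -0.1]
gripper_width: 0.0002
grip_force: 0.0
```

```bash
cat > m.py <<'E'
from h import *
p=np.array([.4825,.0352])
ex=np.array([.944,.329]);ey=np.array([-.329,.944])
for n in("top","scene"):
    im=cams.grab_frame(n); cv2.imwrite(f"pics/{n}_{sensors.get_state()['t']:.2f}.png",im[:,:,::-1])
    for q,z in(("post_top",.074),("tube_a_mid",.064)):
        for r in models.tip_of(n,q)[:3]:
            d=atz(n,r["position"],z)[:2]-p; a,b=d@ex*1e3,d@ey*1e3; print(n,q,round(r["p"],2),np.round(r["position"]),np.round([a,b,np.hypot(a,b),np.degrees(np.arctan2(b,a))],1))
s=sensors.get_state(); d=s["tool_pos"][:2]-p; print(s["tool_pos"],d@ex,d@ey,s["force"])
E
python3 m.py; ls pics
```

```text
top tube_a_mid 0.5 [258. 245.] [16.7 39.9 43.2 67.3]
top tube_a_mid 0.3 [347. 208.] [  27.3 -178.5  180.6  -81.3]
scene post_top 0.97 [320. 194.] [-49.6  16.4  52.2 161.7]
scene tube_a_mid 0.6 [311. 219.] [27.1 43.  50.8 57.8]
[0.44660831 0.01431434 0.05663487] -0.04075313637041297 -0.007907695399224687 [0.13589645 0.0528501  0.55929945]
s1.png
s2.png
scene0.png
scene_6.77.png
scenec.png
t3.png
top0.png
top_6.62.png
topc.png
```

>>> jog_arm(
  increments=[
    {"dp":[-0.0005,0.0025,0],"angular":[0,0,0]},
    {"dp":[-0.0005,0.0025,0],"angular":[0,0,0]},
    {"dp":[0,0,0],"angular":[0,0,0]},
    {"dp":[0,0,0],"angular":[0,0,0]},
  ],
)

```text
t: 7.2
tool_pos: [0.4454, 0.0196, 0.0566]
tool_rot: [-3.141, 0.0, 0.335]
force: [-0.3, -0.9, 1.1]
gripper_width: 0.0007
grip_force: 0.0
```

```bash
python3 m.py; python3 - <<'E'
from h import *
import glob
f=sorted(glob.glob("pics/scene_*"),key=lambda s:float(s[11:-4]))[-1]; im=cv2.imread(f)
im=cv2.resize(im[165:265,245:360],None,fx=6,fy=6,interpolation=cv2.INTER_CUBIC)
p=np.array([.4825,.0352]);ex=np.array([.944,.329]);ey=np.array([-.329,.944])
for w,col in((-.42,(0,255,255)),(-.524,(0,255,0)),(-.62,(0,0,255))):
    for a0,z in((np.pi,.074),(np.radians(80),.091)):
        a=a0+w; P=p+.045*(np.cos(a)*ex+np.sin(a)*ey)
        u=((proj("scene",[*P,z])[0]-[245,165]+.5)*6-.5).round().astype(int); cv2.circle(im,tuple(int(v) for v in u),2,col,-1)
cv2.imwrite("pics/v.png",im)
E
```

```text
top post_top 0.6 [260. 194.] [122.3  -2.7 122.4  -1.3]
top tube_a_mid 0.52 [258. 244.] [18.3 38.6 42.7 64.6]
scene post_top 0.68 [281. 200.] [ 16.9 -32.6  36.7 -62.6]
scene post_top 0.55 [322. 196.] [-44.1  25.5  50.9 150. ]
scene tube_a_mid 0.72 [308. 218.] [27.3 35.9 45.1 52.8]
[0.44543571 0.01932619 0.05660819] -0.0402111733821775 -0.0027907244493404672 [-0.16225349  0.73189661  0.9478908 ]
```

View pics/v.png

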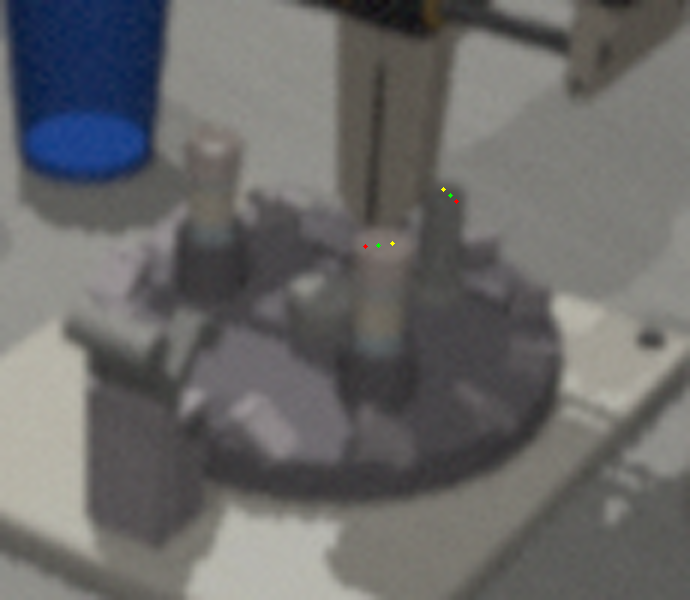

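>>> jog_arm(
  increments=[
    {"dp":[-0.0003,0.001,0],"angular":[0,0,0]},
    {"dp":[0,0,0],"angular":[0,0,0]},
    {"dp":[0,0,0],"angular":[0,0,0]},
    {"dp":[0.003,-0.01,0],"angular":[0,0,0]},
    {"dp":[0.003,-0.01,0],"angular":[0,0,0]},
    {"dp":[0,0,0.03],"angular":[0,0,0]},
    {"dp":[0,0,0.03],"angular":[0,0,0]},
    {"dp":[0,0,0.02],"angular":[0,0,0]},
    {"dp":[0.0,-0.04,0],"angular":[0,0,0]},
    {"dp":[0.0,-0.04,0],"angular":[0,0,0]},
    {"dp":[0.0,-0.04,0],"angular":[0,0,0]},
    {"dp":[0.0,-0.04,0],"angular":[0,0,0]},
    {"dp":[0,0,0],"angular":[0,0,0]},
  ],
)

```text
t: 8.58
tool_pos: [0.4502, -0.1677, 0.1367]
tool_rot: [3.139, 0.001, 0.325]
force: [1.4, -0.7, 0.6]
gripper_width: 0.0007
grip_force: 0.0
```

```bash
python3 m.py; python3 - <<'E'
from h import *
import glob
p=np.array([.4825,.0352]);ex=np.array([.944,.329]);ey=np.array([-.329,.944])
out=[]
for n,(r0,c0) in (("scene",(170,260)),("top",(205,235))):
    f=sorted(glob.glob(f"pics/{n}_*"),key=lambda s:float(s.split("_")[1][:-4]))[-1]; im=cv2.imread(f)
    im=cv2.resize(im[r0:r0+80,c0:c0+80],None,fx=5,fy=5,interpolation=cv2.INTER_CUBIC)
    for w,col in((-.42,(0,255,255)),(-.524,(0,255,0)),(-.62,(0,0,255))):
        for a0,z in((np.pi,.074),(np.radians(80),.091),(np.radians(-60),.091)):
            a=a0+w; P=p+.045*(np.cos(a)*ex+np.sin(a)*ey)
            u=((proj(n,[*P,z])[0]-[c0,r0]+.5)*5-.5).round(); cv2.circle(im,tuple(int(v) for v in u),1,col,-1)
    out.append(im)
cv2.imwrite("pics/v2.png",np.hstack(out))
E
```

```text
top tube_a_mid 0.43 [257. 241.] [25.4 38.2 45.8 56.4]
scene post_top 0.61 [322. 195.] [-47.7  22.1  52.5 155.2]
scene post_top 0.16 [299. 212.] [35.9 20.5 41.3 29.7]
scene tube_a_mid 0.77 [309. 220.] [33.5 41.4 53.3 51. ]
[ 0.45130868 -0.15795187  0.13657689] -0.09299157297597152 -0.1720734152694464 [ 0.1345849   0.18571337 -1.09827271]
```

View pics/v2.png

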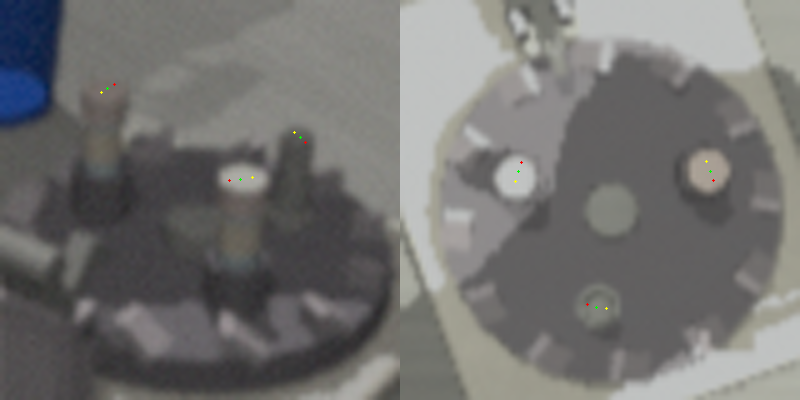

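All the marks sit on the green dots, so the carousel is at about -0.51 rad with the pawl still back. Now I'll go to the outer side of the knob.

>>> jog_arm(
  increments=[
    {"dp":[0.019,0.0272,0],"angular":[0,0,0.0]},
    {"dp":[0.019,0.0272,0],"angular":[0,0,0]},
    {"dp":[0.019,0.0272,0],"angular":[0,0,0]},
    {"dp":[0.019,0.0272,0],"angular":[0,0,0]},
    {"dp":[0.019,0.0272,0],"angular":[0,0,0]},
    {"dp":[0.019,0.0272,0],"angular":[0,0,0]},
    {"dp":[0.019,0.0272,0],"angular":[0,0,0]},
    {"dp":[0.019,0.0272,0],"angular":[0,0,0]},
    {"dp":[0.019,0.0272,0],"angular":[0,0,0]},
    {"dp":[0,0,0],"angular":[0,0,0]},
    {"dp":[0,0,0],"angular":[0,0,0]},
  ],
)

```text
t: 9.8
tool_pos: [0.6221, 0.0894, 0.1362]
tool_rot: [-3.141, -0.0, 0.341]
force: [0.2, -0.4, -0.1]
gripper_width: 0.0004
grip_force: 0.0
```

>>> jog_arm(
  increments=[
    {"dp":[0.0016,-0.0045,-0.025],"angular":[0,0,-0.006]},
    {"dp":[0,0,-0.025],"angular":[0,0,0]},
    {"dp":[0,0,0],"angular":[0,0,0]},
    {"dp":[-0.0038,-0.0013,0],"angular":[0,0,0]},
    {"dp":[-0.0038,-0.0013,0],"angular":[0,0,0]},
    {"dp":[-0.0038,-0.0013,0],"angular":[0,0,0]},
    {"dp":[-0.0038,-0.0013,0],"angular":[0,0,0]},
    {"dp":[-0.0038,-0.0013,0],"angular":[0,0,0]},
    {"dp":[-0.0038,-0.0013,0],"angular":[0,0,0]},
    {"dp":[-0.0038,-0.0013,0],"angular":[0,0,0]},
    {"dp":[-0.0038,-0.0013,0],"angular":[0,0,0]},
    {"dp":[-0.0038,-0.0013,0],"angular":[0,0,0]},
    {"dp":[-0.0038,-0.0013,0],"angular":[0,0,0]},
    {"dp":[-0.0038,-0.0013,0],"angular":[0,0,0]},
    {"dp":[0,0,0],"angular":[0,0,0]},
    {"dp":[0,0,0],"angular":[0,0,0]},
  ],
)

```text
t: 11.13
tool_pos: [0.5819, 0.0663, 0.0866]
tool_rot: [-3.142, 0.0, 0.329]
force: [0.1, -0.2, 0.5]
gripper_width: 0.0006
grip_force: 0.0
```

>>> jog_arm(
  increments=[
    {"dp":[0.015,0.005,0],"angular":[0,0,0]},
    {"dp":[0.015,0.005,0],"angular":[0,0,0]},
    {"dp":[0,0,0.03],"angular":[0,0,0]},
    {"dp":[0,0,0.03],"angular":[0,0,0]},
    {"dp":[0.03,-0.02,0.02],"angular":[0,0,0]},
    {"dp":[0.03,-0.02,0.02],"angular":[0,0,0]},
    {"dp":[0.03,-0.02,0.02],"angular":[0,0,0]},
    {"dp":[0.03,-0.02,0.02],"angular":[0,0,0]},
    {"dp":[0.03,-0.02,0.02],"angular":[0,0,0]},
    {"dp":[0,0,0],"angular":[0,0,0]},
    {"dp":[0,0,0],"angular":[0,0,0]},
  ],
)

```text
t: 12.05
tool_pos: [0.7635, -0.0255, 0.247]
tool_rot: [3.141, -0.002, 0.326]
force: [-0.4, -0.2, -1.0]
gripper_width: 0.0004
grip_force: 0.0
```

```bash
python3 m.py; python3 - <<'E'
from h import *
import glob
p=np.array([.4825,.0352]);ex=np.array([.944,.329]);ey=np.array([-.329,.944])
for r in models.tip_of("scene","pawl_knob")+models.tip_of("top","pawl_knob"): print(r)
print(proj("top",[*(p+ex*.084),.091]))
out=[]
for n,(r0,c0) in (("scene",(170,255)),("top",(195,235))):
    f=sorted(glob.glob(f"pics/{n}_*"),key=lambda s:float(s.split("_")[1][:-4]))[-1]; im=cv2.imread(f)
    im=cv2.resize(im[r0:r0+80,c0:c0+80],None,fx=5,fy=5,interpolation=cv2.INTER_CUBIC)
    for w,col in((-.42,(0,255,255)),(-.524,(0,255,0)),(-.62,(0,0,255))):
        for a0,z in((np.pi,.074),(np.radians(80),.091),(np.radians(-60),.091)):
            a=a0+w; P=p+.045*(np.cos(a)*ex+np.sin(a)*ey)
            u=((proj(n,[*P,z])[0]-[c0,r0]+.5)*5-.5).round(); cv2.circle(im,tuple(int(v) for v in u),1,col,-1)
    out.append(im)
cv2.imwrite("pics/v3.png",np.hstack(out))
E
```

```text
top post_top 0.96 [272. 268.] [-41.6  28.2  50.2 145.9]
scene post_top 0.56 [321. 197.] [-39.7  25.7  47.3 147.1]
scene tube_a_mid 0.75 [310. 219.] [28.5 40.6 49.6 54.9]
[ 0.76109783 -0.0224308   0.24606815] 0.24403581841248323 -0.14606216528957333 [ 0.87464186  0.4445739  -0.34287693]
{'position': [275.4, 212.6], 'p': 0.57}
{'position': [265.7, 207.7], 'p': 0.68}
[[264.31030652 209.99271908]]
```

View pics/v3.png

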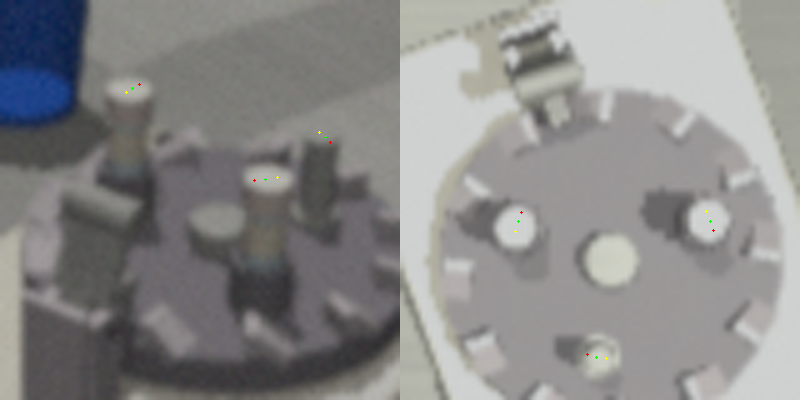

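Knob back at (275,213), carousel still on the green marks. To confirm the pawl is fully seated, I'll compare its patch with the starting picture.

```bash
python3 - <<'E'
from h import *
def up(n,i): return cv2.resize(cv2.GaussianBlur(i,(3,3),0),None,fx=5,fy=5,interpolation=cv2.INTER_CUBIC)
for n,(c,r) in (("scene",(275,211)),("top",(264,210))):
    a=up(n,cv2.imread(f"pics/{n}0.png")); b=up(n,cams.grab_frame(n)[:,:,::-1].copy())
    t=a[(r-7)*5:(r+6)*5,(c-9)*5:(c+9)*5]; y0,x0=(r-17)*5,(c-19)*5
    R=cv2.matchTemplate(b[y0:y0+33*5,x0:x0+38*5],t,cv2.TM_CCOEFF_NORMED)
    _,v,_,l=cv2.minMaxLoc(R); print(n,round(v,3),(l[0]-50)/5,(l[1]-50)/5)
E
```

```text
scene 0.883 0.0 0.4
top 0.999 0.0 0.0
```

```bash
python3 -c "
from plant import env; print(env.hand_in())"
```

```text
the job is handed in; nothing more can be done
None
```

I've handed the job in, with no verdict reported: the last pictures show the pawl down in its new notch, the carousel about 0.51 rad (one notch) back, and both tubes still in their cups, and the arm kept well clear of the bottle and beaker, though I didn't re-measure those two.

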